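Snap the stage plate into the microscope light base

ROBOT

A 7-joint arm with a two-finger parallel gripper is mounted at the origin on the work surface. World frame = base frame: x ahead of the robot, y to its left, z up, the work surface at z = 0. Lengths are in m, angles in rad, forces in N, time in s.
With the tool pointing down it reaches from about 0.4 to 0.85 m from the base axis. Payload 10.4 kg.
Tool frame: the origin (TCP) lies between the finger pads; the fingertips stand 19 mm ahead of it and the grasp point (between the pads) is the TCP (manip.tips_ahead is the distance from the TCP to the fingertips, in m); z points along the fingers, y is the line along which they close (so a half turn about z gives the same grasp; the last joint's range is limited). The gripper opens to 85 mm and grips with 20 to 120 N. Pads are 22 mm wide; open, the fingers measure 114 mm over their backs; the gripper's body (76 mm by 85 mm) begins 54 mm behind the grasp point. The pads swing forward as they close: fully open they stand 13 mm farther back than shut.
Start: joints at [-1.312, 0.332, -0.065, 1.46, 0.022, 1.35, -0.088], TCP at [0.174, 0.6, 0.226] pointing down, gripper open.
Joint ranges: [-2.6, 2.6], [-0.5, 2.12], [-1.47, 1.34], [0.16, 2.42], [-1.27, 4.41], [0.06, 2.06], [-2.6, 2.6]. Speed limits (rad/s): [2.22, 2.22, 2.79, 2.79, 3.14, 3.14, 3.14].

INTERFACE

Orientations are given as a unit quaternion [x, y, z, w].
In Python, from workcell import manip, viewer gives the robot as it stands.
- The arm moves only by the tool arm_command, never from a script. Its argument "series" is text: rows parted by semicolons, each of 5 numbers parted by spaces: the closure, from 0 (fully open) to 1 (shut), then the shift along the tool's x, y, z normalised to -1 to 1, where 1 is 0.4 m, then the turn about the tool's z normalised to -1 to 1, where 1 is 180 degrees. In form: jaw tx ty tz spin; .... A call has exactly 10 rows; each row shifts and turns the commanded pose from where the row before left it, along the tool's axes as they then stand; what a row does not reach is not made up. A row lasts 1/8 s, in which the tool goes at most 62.5 mm and 10.7 degrees, less where a joint would pass 70% of its speed; a pose out of reach is approached as far as the arm can. A call with a number of a shift or a turn outside -1 to 1 is refused whole. A call with a gripper value outside its range is refused whole. The fingers move at their own pace and stop on an object; "newtons" is the grip in N (left out, the last holds). Time passes only in rows, so rows that do not move let the fingers close, or fill a call up. It gives the time, the measured TCP pose, the force, the opening and the grip force at its end, in the units of the state.
- manip.get_obs(): the state, without advancing time (a new reading comes with each control period).
- viewer.camera(name): name is "scene" or "top"; returns a dict with "pixels" (384x512x3 uint8, red, green, blue), "intrinsics" (3x3 intrinsics, pixels), "extrinsics" (4x4, takes a point from world to camera coordinates). Camera axes: x right, y up, looking along -z (the intrinsics and any distortion apply to the point x, -y, -z); pixel columns grow to the right and rows downward; lengths in m; the calibration is good to about 2 mm. A picture is of the moment at which its call begins. There is no depth.
- manip.hand_in(): hands the job in; it is judged then, once.
The state is a dict: "clock": time; "joint_pos": joint angles; "joint_velocities": joint speeds; "tau": joint torques, N m; "position": TCP position; "ee_rot": TCP orientation; "ft_force": force on the tool from outside, world axes, zero at the start; "torque": the same for the moment, N m; "grip_width": opening from 0.0 (shut) to 1.0 (fully open); "grasp_force": force on a finger pad.
Only numpy, scipy, OpenCV 4.12 (cv2) and the standard library are available. Lean on these libraries where they do the work, as an engineer would, in place of code of your own. Each camera call takes 0.05 s, during which the arm holds its last target. There are 200 camera calls.

TASK

The white opal-glass stage plate lies loose on top of the microscope's light base. Slide it along the top, without lifting it clear of the base or pressing hard on the glass, into its rectangular recess: its leading edge has to push the sprung jaw back until the trailing edge drops in, or is gently pressed in, behind the lip, so that the plate ends flat on the recess floor, gripped by the jaw. Leave the beaker, the tray and the jar where they stand.

Things in the scene. Friction and masses are not known exactly. Their poses are not given: they have to be found in the camera images.
- light_base: Fixed low box, white sides and grey top, 220 (x) x 350 (y) x 60 high. Origin at the centre of its underside, z up. Flat top at z = 60. In its -y half is the recess, 5 deep (black floor, z = 55), 104 wide (x from -52 to 52), open from the lip at y = -5 (the square edge towards +y) to the sprung jaw at the -y end. The +y half is plain deck, where the plate starts.
- plate: Loose rigid white opal-glass plate, 100 (x) x 120 (y) x 8 thick, about 240 g, no handle. Origin at the centre of its underside, z up. Its x and y axes are to end parallel to those of light_base (it starts turned by up to 20 degrees). Too wide to grasp: push its edges or drag it by pressing on its top. Flush in the recess its top stands 3 above the deck.
- seat (a point): Centre of the seated plate's underside on the recess floor, at (0, -65, 55) in the light_base frame, axes as light_base.
- jaw (a joint): Travel in m of the sprung jaw, a steel bar 64 (x) x 14 (y) x 10 high in the recess's -y end, standing 5.5 above the deck. 0 = forward at rest, with its face 117 from the lip (3 less than the plate's length); it slides to -y of light_base as it is pushed, at most 0.009; about 2 N to start, 3 N with the plate seated (0.003), 5.6 N at the end.
- jaw_face (a point): Middle of the jaw's front face (towards +y), 5 above the deck; moves with the jaw; axes as light_base.
- beaker: Bystander: glass beaker, 72 across, 95 high, origin at the centre of its underside.
- weigh_tray: Bystander: shallow blue tray, 100 x 80 x 22, origin at the centre of its underside.
- wash_jar: Bystander: white jar, 64 across, 100 high, origin at the centre of its underside.
There are look-alikes about, which are no part of the job. Several things have the shape of the plate; the one meant has the colours described above.

How it is judged:
At the end, for the whole second after the job is handed in: The plate lies at rest, flat on the recess floor (height within 1.5 mm, tilt under 0.018 rad), centred on the seat within 4 mm and square within 0.05 rad, with the jaw held back at least 1.5 mm by it (z of plate in the frame of seat between -0.0015 and 0.0015 m and angle between plate's own z axis and vertical below 0.018 rad and horizontal distance between plate and seat below 0.004 m and angle between the x axis of plate and the x axis of seat, either way round below 0.05 rad and value of joint jaw above 0.0015 m and linear speed of plate below 0.01 m/s); the robot touches nothing.
It fails at once if the plate is lifted more than 25 mm above the top of the base (z of plate in the frame of light_base above 0.085 m).
It fails at once if the glass is pressed with more than 40 N (contact force between any of the arm, the fingers and plate above 40 N).
It fails at once if a bystander is moved more than 20 mm (distance of any of beaker, weigh_tray, wash_jar from where it was at the start of the episode above 0.02 m).
It also fails if it takes over 64 s, if anything falls off the work surface, if the arm or the gripper's body presses on something with over 40 N, if the wrist force passes 120 N, or if a joint passes its speed limit or range.

## Working session

There is one attempt and no reset: what is moved stays moved. The work goes in short steps, Python scripts to look and compute and a tool call to move; the robot and the scene stay as the last step left them, time stands still between calls to the robot, and variables do not carry over. Pictures are saved under pics/ and viewed, at most 10 in all, crops included, and the job is handed in when it is done.

Besides the shell and the picture viewer there is one more tool, called after "Emit:" as name(argument=value, ...) on one line, values as JSON. arm_command: Moves the arm, as the interface text tells. Scaled input: -1 to 1 covers 0.4 m each way for a shift and 180 degrees each way for a turn. Its arguments: {"type":"object","properties":{"series":{"type":"string"},"newtons":{"type":"number"}},"required":["series"]}

```bash
mkdir -p pics
python3 - <<'E'
from workcell import manip, viewer
import cv2,numpy as np
for n in("scene","top"):
    c=viewer.camera(n);cv2.imwrite(f"pics/{n}0.png",c["pixels"][:,:,::-1]);print(n,np.round(c["intrinsics"],1).tolist(),np.round(c["extrinsics"],3).tolist())
    np.savez(f"{n}0.npz",**{k:c[k] for k in("pixels","intrinsics","extrinsics")}); print([k for k in c])
o=manip.get_obs();print(o, manip.tips_ahead)
E
```

```text
scene [[395.0, 0.0, 250.9], [0.0, 395.0, 192.3], [0.0, 0.0, 1.0]] [[0.15, 0.989, -0.003, -0.142], [-0.674, 0.104, 0.732, 0.242], [0.724, -0.108, 0.682, -1.768], [0.0, 0.0, 0.0, 1.0]]
['pixels', 'intrinsics', 'extrinsics']
top [[387.9, 0.0, 251.7], [0.0, 387.9, 188.8], [0.0, 0.0, 1.0]] [[-0.003, -1.0, 0.012, 0.05], [0.989, -0.001, 0.148, -0.445], [-0.148, 0.012, 0.989, -1.406], [0.0, 0.0, 0.0, 1.0]]
['pixels', 'intrinsics', 'extrinsics']
{'clock': 0.1, 'joint_pos': array([-1.31159319,  0.33277961, -0.0647144 ,  1.46089497,  0.02158036,
        1.34989976, -0.08851602]), 'joint_velocities': array([-1.01236397e-03, -1.71015143e-03, -3.60026976e-05, -2.34313813e-03,
       -1.03897854e-03,  1.05348748e-03, -7.94218886e-04]), 'tau': array([ 1.98530288e-03, -6.26759577e+01,  4.94899834e-02, -3.92422199e+01,
        1.64488860e-02,  7.24330719e-03, -2.86346665e-05]), 'position': array([0.1736944 , 0.60000389, 0.22499571]), 'ee_rot': array([ 1.40429197e-01,  9.90090514e-01, -6.39508730e-04, -7.22556054e-05]), 'ft_force': array([-0.62770216,  0.49503501,  0.1678073 ]), 'torque': array([ 0.03373199, -0.01128135, -0.01602108]), 'grasp_force': 0.0, 'grip_width': 0.993966325091531} 0.019
```

View pics/scene0.png

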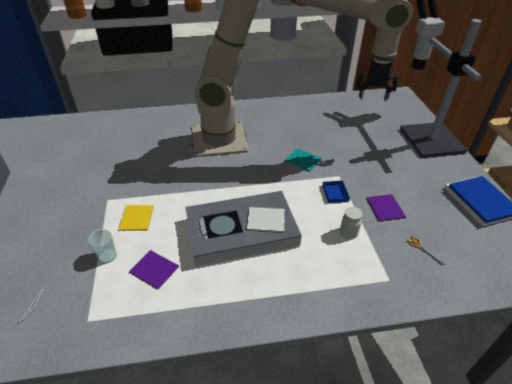

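View pics/top0.png

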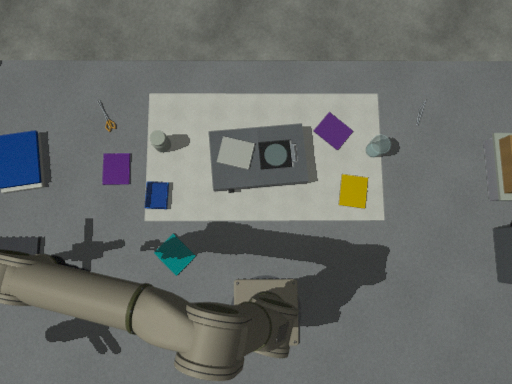

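Candidates for the plate are listed here as scene pixel / top pixel.
- White plate on the base: (266,219) / (237,152). This one matches the description.
- Purple plates: (154,268) / (333,130) and (386,207) / (117,169).
- Yellow plate: (137,217) / (353,191).
- Teal plate: (304,160) / (175,254).

I choose the white one on the base and will check it in a close crop.

```bash
cat > h.py <<'E'
import numpy as np,cv2
def load(n): return np.load(n+".npz")
def ray(c,uv,z):
    K,E=c["intrinsics"],c["extrinsics"];R,t=E[:3,:3],E[:3,3]
    o=-R.T@t;out=[]
    for u,v in np.atleast_2d(uv):
        d=R.T@np.array([(u-K[0,2])/K[0,0],-(v-K[1,2])/K[1,1],-1]);out.append(o+d*(z-o[2])/d[2])
    return np.array(out)
def two(ca,a,cb,b):
    A=[];B=[]
    for c,p in((ca,a),(cb,b)):
        o=ray(c,p,0)[0];d=ray(c,p,.3)[0]-o;d/=np.linalg.norm(d);P=np.eye(3)-np.outer(d,d);A.append(P);B.append(P@o)
    return np.linalg.solve(sum(A),sum(B))
E
python3 - <<'E'
from h import *
t,s=load("top0"),load("scene0")
a=cv2.resize(t["pixels"][115:205,200:330],None,fx=6,fy=6,interpolation=cv2.INTER_CUBIC)[:,:,::-1]
b=cv2.resize(s["pixels"][185:275,175:305],None,fx=6,fy=6,interpolation=cv2.INTER_CUBIC)[:,:,::-1]
cv2.imwrite("pics/tc.png",a);cv2.imwrite("pics/sc.png",b)
E
```

```text
(no output)
```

View pics/tc.png

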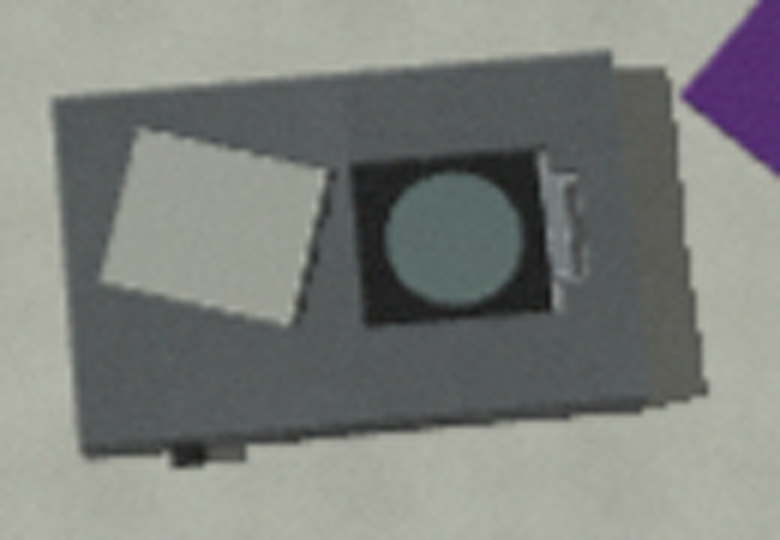

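View pics/sc.png

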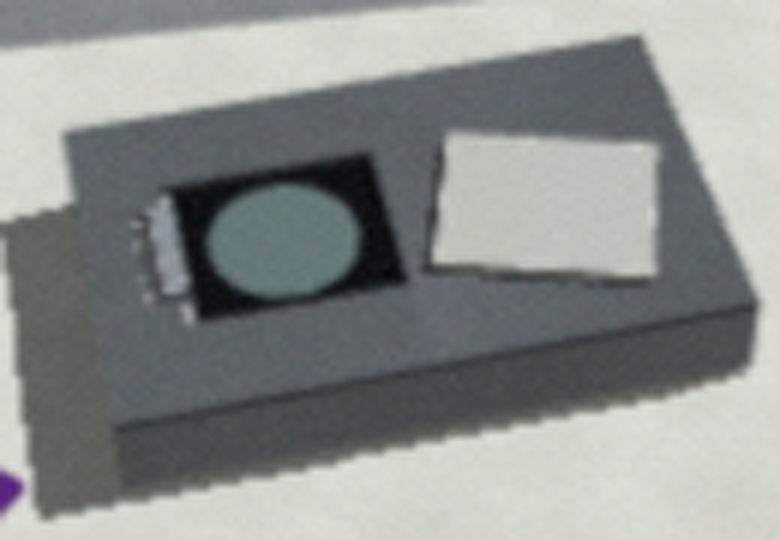

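The top crop shows a white plate with corners at about (137,127), (332,170), (292,327) and (100,282). It lies on the grey deck, turned about 18° from the base. The black recess has its lip at (352,165)-(365,326) and the steel jaw at x≈565. The scene crop agrees, so the choice is confirmed.

```bash
cat >> h.py <<'E'
F=6
def quad(c,f,box):
    x0,y0,x1,y1=box
    im=cv2.resize(c["pixels"][y0:y1,x0:x1],None,fx=F,fy=F,interpolation=cv2.INTER_CUBIC).astype(int)
    m=f(im).astype(np.uint8)
    m=cv2.morphologyEx(m,cv2.MORPH_OPEN,np.ones((9,9)))
    ct=max(cv2.findContours(m,cv2.RETR_EXTERNAL,cv2.CHAIN_APPROX_NONE)[0],key=cv2.contourArea)
    h=cv2.convexHull(ct);q=cv2.approxPolyN(h,4).reshape(4,2).astype(float)
    p=ct.reshape(-1,2).astype(float);L=[]
    for i in range(4):
        a,b=q[i],q[(i+1)%4];d=(b-a)/np.linalg.norm(b-a);r=p-a;s=r@d;e=r@np.array([-d[1],d[0]])
        k=(abs(e)<5)&(s>.1*np.linalg.norm(b-a))&(s<.9*np.linalg.norm(b-a))
        v=cv2.fitLine(p[k].astype(np.float32),cv2.DIST_HUBER,0,.01,.01).ravel();L.append(v)
    o=[]
    for i in range(4):
        a,b=L[i-1],L[i];k=np.linalg.solve(np.array([a[:2],-b[:2]]).T,b[2:]-a[2:]);o.append(a[2:]+k[0]*a[:2])
    o=np.array(o);o=(o+.5)/F-.5+[x0,y0]
    ce=o.mean(0);return o[np.argsort(np.arctan2(*(o-ce).T[::-1]))]
white=lambda m:m.min(2)>120
TB=(205,118,322,194)
SB=(180,186,303,262)
E
python3 - <<'E'
from h import *
t,s=load("top0"),load("scene0")
black=lambda m:m.max(2)<60
# plate
def inner(c,poly):
    m=np.zeros(c["pixels"].shape[:2],np.uint8);cv2.fillPoly(m,[np.int32(poly)],1)
    return dict(pixels=c["pixels"]*m[:,:,None],intrinsics=c["intrinsics"],extrinsics=c["extrinsics"])
Tt=(np.array([[58,104],[604,58],[640,395],[88,440]]))/6+[200,115]
Ts=(np.array([[70,138],[635,42],[745,300],[122,415]]))/6+[175,185]
np.savez("poly.npz",Tt=Tt,Ts=Ts)
qt=quad(inner(t,Tt),white,(205,118,255,175));qs=quad(inner(s,Ts),white,(240,195,295,240))
print("plate px",qt.round(1).tolist(),qs.round(1).tolist())
P=ray(t,qt,.068);Q=ray(s,qs,.068);print(P.round(4).tolist());print(Q.round(4).tolist())
for p in P:
    j=np.argmin(np.linalg.norm(Q-p,axis=1));print("tri",two(t,qt[np.argmin(np.linalg.norm(P-p,axis=1))],s,qs[j]).round(4))
# manual lip / base corners, crop px
ct=lambda a:(np.array(a)+.5)/6-.5+[200,115]
cs=lambda a:(np.array(a)+.5)/6-.5+[175,185]
bt=ct([[53,99],[610,52],[650,403],[82,447]]);bs=cs([[757,303],[115,428],[65,131],[640,36]])
names=["far+y","far-y","near-y","near+y"];bs=bs[[0,1,2,3]]
A=ray(t,bt,.06);B=ray(s,bs,.06)
for i in range(4):print(names[i],A[i].round(4),B[i].round(4),two(t,bt[i],s,bs[i]).round(4))
lt=ct([[352,164],[365,327],[552,312],[541,151]]);ls=cs([[406,283],[371,153],[168,186],[200,322]])
A=ray(t,lt,.06);B=ray(s,ls,.06)
for i in range(4):print("rec",A[i].round(4),B[i].round(4),two(t,lt[i],s,ls[i]).round(4))
E
```

```text
plate px [[222.6, 135.9], [253.8, 143.2], [247.7, 168.7], [216.3, 161.4]] [[249.3, 206.1], [284.4, 208.2], [284.0, 230.9], [246.5, 228.3]]
[[0.6372, 0.1563, 0.068], [0.6098, 0.0412, 0.068], [0.5141, 0.0641, 0.068], [0.5413, 0.1787, 0.068]]
[[0.5131, 0.0606, 0.068], [0.5414, 0.1775, 0.068], [0.6417, 0.1546, 0.068], [0.6123, 0.0366, 0.068]]
tri [0.6383 0.1561 0.0639]
tri [0.6102 0.039  0.0654]
tri [0.5138 0.0623 0.0685]
tri [0.5412 0.1781 0.0678]
far+y [0.6581 0.2097 0.06  ] [0.6608 0.2059 0.06  ] [0.6586 0.2084 0.0573]
far-y [ 0.6887 -0.1365  0.06  ] [ 0.6926 -0.1383  0.06  ] [ 0.6898 -0.1378  0.0564]
near-y [ 0.4669 -0.1561  0.06  ] [ 0.4728 -0.1571  0.06  ] [ 0.4677 -0.1572  0.055 ]
near+y [0.4401 0.1892 0.06  ] [0.4444 0.1873 0.06  ] [0.4406 0.1889 0.0563]
rec [0.6167 0.0247 0.06  ] [0.618  0.0218 0.06  ] [0.6169 0.0233 0.0586]
rec [0.5141 0.0173 0.06  ] [0.5174 0.0153 0.06  ] [0.5146 0.0164 0.057 ]
rec [ 0.5234 -0.0974  0.06  ] [ 0.5258 -0.101   0.06  ] [ 0.5238 -0.0994  0.0577]
rec [ 0.6251 -0.0924  0.06  ] [ 0.6285 -0.0903  0.06  ] [ 0.6259 -0.0915  0.0572]
```

Emit:
arm_command(series="0.3 -0.13 -0.068 0 0;0.3 -0.13 -0.068 0 0;0.3 -0.13 -0.068 0 0;0.3 -0.13 -0.068 0 0;0.3 -0.13 -0.068 0 0;0.3 -0.13 -0.068 0 0;0.3 -0.13 -0.068 0 0;0.3 -0.13 -0.068 0 0;0.3 -0.13 -0.068 0 0;0.3 -0.13 -0.068 0 0", newtons=20)

```text
clock: 1.35
position: [0.5986, 0.1932, 0.2255]
ee_rot: [0.14, 0.99, -0.0, -0.0]
ft_force: [1.5, 1.3, 0.4]
grip_width: 0.701
grasp_force: 0.0
```

Emit:
arm_command(series="0.3 0 0 0.025 0.054;0.3 0 0 0.025 0.054;0.3 0 0 0.025 0.054;0.3 0 0 0.025 0.054;0.3 0 0 0.025 0.054;0.3 0 0 0.025 0.054;0.3 0 0 0.025 0.054;0.3 0 0 0.025 0.054;0.3 0 0 0.025 0.054;0.3 0 0 0 0")

```text
clock: 2.6
position: [0.5969, 0.1944, 0.1346]
ee_rot: [0.786, 0.619, -0.001, -0.0]
ft_force: [0.2, 0.5, -0.1]
grip_width: 0.7
grasp_force: 0.0
```

Emit:
arm_command(series="0.3 0 0 0.03 0;0.3 0 0 0.03 0;0.3 0 0 0.03 0;0.3 0 0 0.02 0;0.3 0 0 0.01 0;0.3 0 0 0.004 0;0.3 0 0 0 0;0.3 0 0 0 0;0.3 0 0 0 0;0.3 0 0 0 0")

```text
clock: 3.85
position: [0.5977, 0.1945, 0.0862]
ee_rot: [0.786, 0.618, 0.0, -0.0]
ft_force: [0.2, 0.9, 0.2]
grip_width: 0.703
grasp_force: 0.0
```

```bash
cat > snap.py <<'E'
import sys,numpy as np,cv2
from workcell import viewer
i=sys.argv[1]
for n in("scene","top"):
    c=viewer.camera(n);np.savez(n+i,**{k:c[k] for k in("pixels","intrinsics","extrinsics")})
t=np.load(f"top{i}.npz")["pixels"][105:205,200:330];s=np.load(f"scene{i}.npz")["pixels"][175:275,175:305]
cv2.imwrite(f"pics/c{i}.png",np.vstack([cv2.resize(a,None,fx=3,fy=3,interpolation=cv2.INTER_CUBIC) if 0 else cv2.resize(a,(390,300),interpolation=cv2.INTER_CUBIC) for a in(t,s)])[:,:,::-1])
cv2.imwrite(f"pics/c{i}.png",np.hstack([cv2.resize(a,(390,300),interpolation=cv2.INTER_CUBIC) for a in(t,s)])[:,:,::-1])
E
sed -i '/vstack/d' snap.py; python3 snap.py 1; python3 -c "
from workcell import manip;o=manip.get_obs();print(o['position'],o['ft_force'])"
```

```text
[0.59763249 0.19455655 0.08614395] [ 0.0465253  -0.65604877  0.33980421]
```

View pics/c1.png

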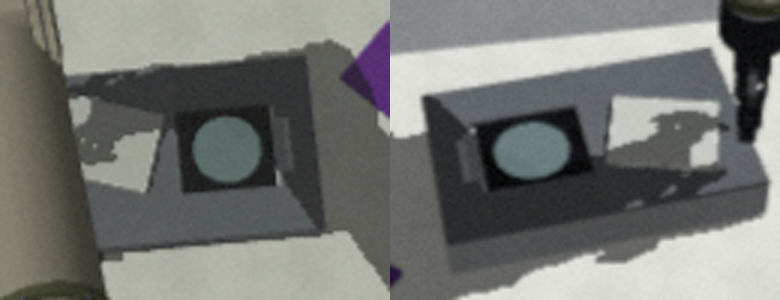

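The left panel (top view) shows the arm hiding the trailing part of the plate. In the right panel (scene view) the fingers stand just behind its trailing edge, at about (748,135). I'll feel for the deck.

Emit:
arm_command(series="0.3 0 0 0.002 0;0.3 0 0 0.002 0;0.3 0 0 0.002 0;0.3 0 0 0.002 0;0.3 0 0 0.002 0;0.3 0 0 0.002 0;0.3 0 0 0.002 0;0.3 0 0 0.002 0;0.3 0 0 0 0;0.3 0 0 0 0")

```text
clock: 5.2
position: [0.5977, 0.1945, 0.0797]
ee_rot: [0.786, 0.618, 0.0, -0.0]
ft_force: [0.1, -0.5, -0.4]
grip_width: 0.704
grasp_force: 0.0
```

Emit:
arm_command(series="0.3 0 0 0.002 0;0.3 0 0 0.002 0;0.3 0 0 0.002 0;0.3 0 0 0.002 0;0.3 0 0 0.002 0;0.3 0 0 0.002 0;0.3 0 0 0 0;0.3 0 0 0 0;0.3 0 0 0 0;0.3 0 0 0 0")

```text
clock: 6.45
position: [0.5977, 0.1945, 0.0749]
ee_rot: [0.786, 0.618, 0.0, -0.0]
ft_force: [-0.3, -0.4, 0.0]
grip_width: 0.701
grasp_force: 0.0
```

Emit:
arm_command(series="0.3 0 0 0.002 0;0.3 0 0 0.002 0;0.3 0 0 0.002 0;0.3 0 0 0.002 0;0.3 0 0 0.002 0;0.3 0 0 0.002 0;0.3 0 0 0 0;0.3 0 0 0 0;0.3 0 0 0 0;0.3 0 0 0 0")

```text
clock: 7.7
position: [0.5977, 0.1945, 0.0701]
ee_rot: [0.786, 0.618, 0.0, -0.0]
ft_force: [0.3, 0.0, 0.9]
grip_width: 0.7
grasp_force: 0.0
```

Emit:
arm_command(series="0.3 0 0 0.001 0;0.3 0 0 0.001 0;0.3 0 0 0.001 0;0.3 0 0 0.001 0;0.3 0 0 0.001 0;0.3 0 0 0 0;0.3 0 0 0 0;0.3 0 0 0 0;0.3 0 0 0 0;0.3 0 0 0 0")

```text
clock: 8.95
position: [0.5976, 0.1945, 0.0681]
ee_rot: [0.786, 0.618, 0.0, -0.0]
ft_force: [0.7, 0.4, 0.7]
grip_width: 0.702
grasp_force: 0.0
```

Emit:
arm_command(series="0.3 0 0 0.001 0;0.3 0 0 0.001 0;0.3 0 0 0.001 0;0.3 0 0 0.001 0;0.3 0 0 0.001 0;0.3 0 0 0 0;0.3 0 0 0 0;0.3 0 0 0 0;0.3 0 0 0 0;0.3 0 0 0 0")

```text
clock: 10.2
position: [0.5977, 0.1945, 0.0661]
ee_rot: [0.786, 0.618, 0.0, -0.0]
ft_force: [0.8, 0.3, 0.4]
grip_width: 0.702
grasp_force: 0.0
```

Emit:
arm_command(series="0.3 0 0 0.001 0;0.3 0 0 0.001 0;0.3 0 0 0.001 0;0.3 0 0 0.001 0;0.3 0 0 0.001 0;0.3 0 0 0 0;0.3 0 0 0 0;0.3 0 0 0 0;0.3 0 0 0 0;0.3 0 0 0 0")

```text
clock: 11.45
position: [0.5976, 0.1945, 0.0641]
ee_rot: [0.786, 0.618, 0.0, -0.0]
ft_force: [-0.2, -0.1, 0.2]
grip_width: 0.699
grasp_force: 0.0
```

```bash
python3 snap.py 2
python3 - <<'E'
from h import *
s=load("scene2");cv2.imwrite("pics/f2.png",cv2.resize(s["pixels"][165:265,230:330],(600,600),interpolation=cv2.INTER_CUBIC)[:,:,::-1])
E
```

```text
(no output)
```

View pics/f2.png

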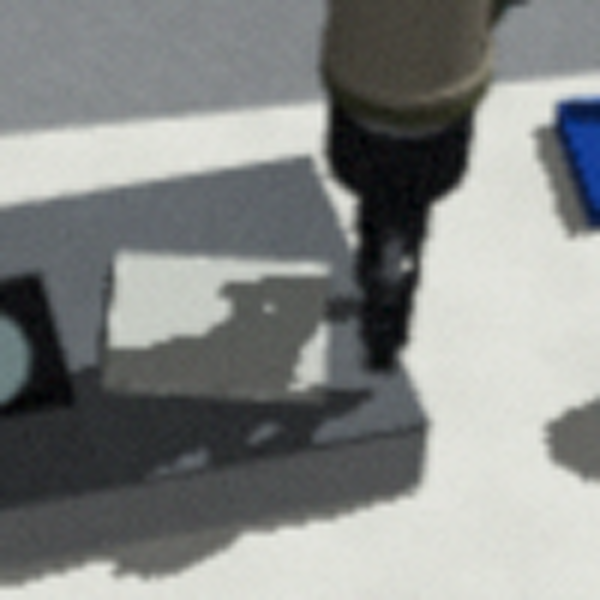

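Run:
```python
from h import *
s=load("scene2")
for px in([385,370],[410,368],[365,362]):
  uv=(np.array(px)+.5)/6-.5+[230,165]
  for z in(.05,.055,.06,.065,.07):
    p=ray(s,uv,z)[0];d=p[:2]-[.5976,.1945];x=np.array([.2347,.973]);y=np.array([.973,-.2347]);print(px,z,"tool xy",(d@x).round(4),(d@y).round(4))
```

```text
[385, 370] 0.05 tool xy 0.0039 0.0132
[385, 370] 0.055 tool xy 0.0036 0.0178
[385, 370] 0.06 tool xy 0.0032 0.0224
[385, 370] 0.065 tool xy 0.0029 0.0269
[385, 370] 0.07 tool xy 0.0026 0.0315
[410, 368] 0.05 tool xy 0.0177 0.0106
[410, 368] 0.055 tool xy 0.0173 0.0152
[410, 368] 0.06 tool xy 0.0169 0.0197
[410, 368] 0.065 tool xy 0.0165 0.0243
[410, 368] 0.07 tool xy 0.0161 0.0289
[365, 362] 0.05 tool xy -0.0072 0.0082
[365, 362] 0.055 tool xy -0.0075 0.0128
[365, 362] 0.06 tool xy -0.0078 0.0173
[365, 362] 0.065 tool xy -0.008 0.0219
[365, 362] 0.07 tool xy -0.0083 0.0265
```

The finger's lower end, at (385,370), is about 4–6 px above the deck. It ranges to a height of about 0.07, so the open tips still clear the deck. I'll go on down.

Emit:
arm_command(series="0.3 0 0 0.001 0;0.3 0 0 0.001 0;0.3 0 0 0.001 0;0.3 0 0 0.001 0;0.3 0 0 0.001 0;0.3 0 0 0.001 0;0.3 0 0 0.001 0;0.3 0 0 0 0;0.3 0 0 0 0;0.3 0 0 0 0")

```text
clock: 12.8
position: [0.5977, 0.1945, 0.0613]
ee_rot: [0.786, 0.618, 0.0, -0.0]
ft_force: [1.0, 0.3, -0.5]
grip_width: 0.702
grasp_force: 0.0
```

Emit:
arm_command(series="0.3 0 0 0.001 0;0.3 0 0 0.001 0;0.3 0 0 0.001 0;0.3 0 0 0.001 0;0.3 0 0 0.001 0;0.3 0 0 0.001 0;0.3 0 0 0.001 0;0.3 0 0 0.001 0;0.3 0 0 0.001 0;0.3 0 0 0 0")

```text
clock: 14.05
position: [0.5976, 0.1945, 0.0576]
ee_rot: [0.786, 0.618, -0.0, -0.0]
ft_force: [-0.4, 0.6, -0.3]
grip_width: 0.703
grasp_force: 0.0
```

```bash
python3 snap.py 3
python3 - <<'E'
from h import *
s=load("scene3");cv2.imwrite("pics/f3.png",cv2.resize(s["pixels"][195:245,270:330],(720,600),interpolation=cv2.INTER_CUBIC)[:,:,::-1])
E
```

```text
(no output)
```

View pics/f3.png

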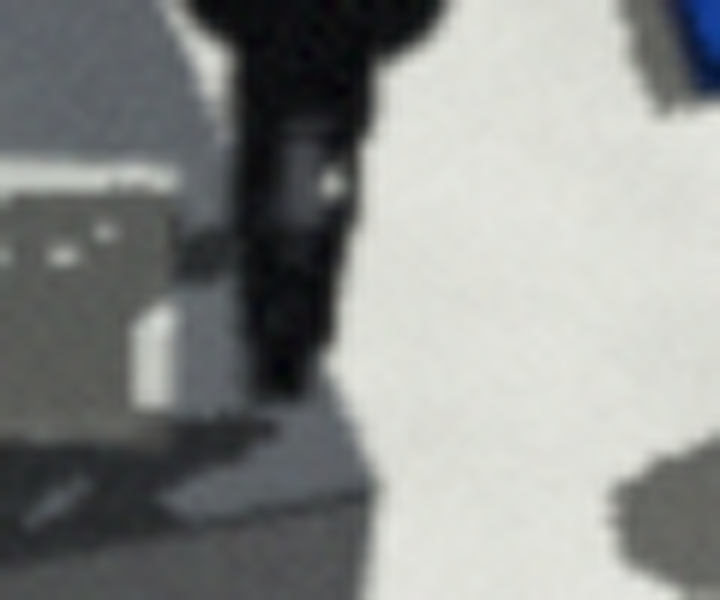

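The fingertip is at (280,398), with its shadow tip about 2.5 px below. It is still some 5 mm above the deck, so I'll keep going down.

Emit:
arm_command(series="0.3 0 0 0.002 0;0.3 0 0 0.002 0;0.3 0 0 0.001 0;0.3 0 0 0.001 0;0.3 0 0 0.001 0;0.3 0 0 0.001 0;0.3 0 0 0.001 0;0.3 0 0 0 0;0.3 0 0 0 0;0.3 0 0 0 0")

```text
clock: 15.4
position: [0.5977, 0.1945, 0.0541]
ee_rot: [0.786, 0.618, 0.0, -0.0]
ft_force: [0.3, 0.0, -0.7]
grip_width: 0.701
grasp_force: 0.0
```

Emit:
arm_command(series="0.3 0 0 0.001 0;0.3 0 0 0.001 0;0.3 0 0 0.001 0;0.3 0 0 0.001 0;0.3 0 0 0.001 0;0.3 0 0 0.001 0;0.3 0 0 0.001 0;0.3 0 0 0.001 0;0.3 0 0 0.001 0;0.3 0 0 0 0")

```text
clock: 16.65
position: [0.5976, 0.1945, 0.0505]
ee_rot: [0.786, 0.618, 0.0, -0.0]
ft_force: [0.3, -0.2, -0.1]
grip_width: 0.699
grasp_force: 0.0
```

Emit:
arm_command(series="0.3 0 0 0.001 0;0.3 0 0 0.001 0;0.3 0 0 0.001 0;0.3 0 0 0.001 0;0.3 0 0 0.001 0;0.3 0 0 0.001 0;0.3 0 0 0 0;0.3 0 0 0 0;0.3 0 0 0 0;0.3 0 0 0 0")

```text
clock: 17.9
position: [0.5977, 0.1945, 0.0495]
ee_rot: [0.786, 0.618, 0.0, -0.0]
ft_force: [-6.8, -1.5, 14.7]
grip_width: 0.699
grasp_force: 7.1
```

```bash
python3 snap.py 4
python3 - <<'E'
from h import *
for n in "234":
  m=load("scene"+n)["pixels"].max(2).astype(int); print(n);print(m[222:236,290:299])
E
```

```text
2
[[ 70  32  18  18  20  27  50 103 189]
 [ 78  44  19  15  19  39  95 166 209]
 [ 73  44  21  15  17  49 117 190 221]
 [ 67  40  17  16  19  47  97 178 217]
 [ 77  56  39  40  39  60  89 145 204]
 [ 96  86  79  81  73  81 100 118 183]
 [104 103 103 103  98 101 107 110 156]
 [ 91  90  97 101 105 103 103 107 136]
 [ 53  60  87 100 104 106 101 106 113]
 [ 60  69  95 107 104 108 105 106 107]
 [ 88 101 105 108 102 101 100 101 106]
 [101 104 105 104 106 101 105 102 102]
 [104 102 101  99 102 101 102 102  97]
 [ 99 103 102 104 103  99  96  98  89]]
3
[[ 43  24  23  24  22  23  23  64 184]
 [ 53  28  17  14  19  22  38  98 195]
 [ 65  36  21  14  18  32  76 155 210]
 [ 69  34  21  14  20  43  91 177 217]
 [ 65  35  21  13  20  49  89 147 200]
 [ 68  42  30  24  26  57  86 117 182]
 [ 74  58  55  61  60  77  93 107 153]
 [ 65  77  86  94  97 104 102 104 140]
 [ 47  54  56  87 103 106 104 105 110]
 [ 48  61  69  90 105 102 102 104 108]
 [ 64  92  99 105 100 103 103 104 101]
 [ 85  98 102 100 102 102 101 103 101]
 [104 103 104 107 107 102 102 101 101]
 [100 100  97 102 102 101  99  94  91]]
4
[[ 39  21  24  25  26  23  21  73 182]
 [ 37  20  20  19  17  21  21  69 183]
 [ 40  22  19  18  23  22  21  69 183]
 [ 48  20  15  17  11  24  38  90 191]
 [ 64  36  16  18  20  41  69 116 192]
 [ 64  35  20  22  24  48  82 115 183]
 [ 59  36  17  17  23  56  87 105 153]
 [ 46  33  25  24  34  61  92 108 136]
 [ 45  45  41  52  65  84  95 100 114]
 [ 45  46  53  80 101  99  97 105 106]
 [ 47  62  70  91 103 105 103 101 101]
 [ 68  88  99 101 103 102 101 104 103]
 [ 98  99 105 104 100  99 103 105 101]
 [ 99 100 106 100  99 100  96  92  89]]
```

Contact: the tips touch the deck at TCP z≈0.050 with closure 0.3. I'll lift 4 mm on the command, then push along the plate's own axis.

Emit:
arm_command(series="0.3 0 0 -0.009 0;0.3 -0.016 0 0 0;0.3 -0.016 0 0 0;0.3 -0.016 0 0 0;0.3 -0.016 0 0 0;0.3 -0.016 0 0 0;0.3 -0.016 0 0 0;0.3 -0.016 0 0 0;0.3 -0.016 0 0 0;0.3 -0.012 0 0 0")

```text
clock: 19.25
position: [0.5844, 0.1396, 0.0517]
ee_rot: [0.786, 0.618, 0.0, -0.0]
ft_force: [0.6, 2.2, 0.0]
grip_width: 0.704
grasp_force: 0.6
```

```bash
python3 snap.py 5
```

```text
(no output)
```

View pics/c5.png

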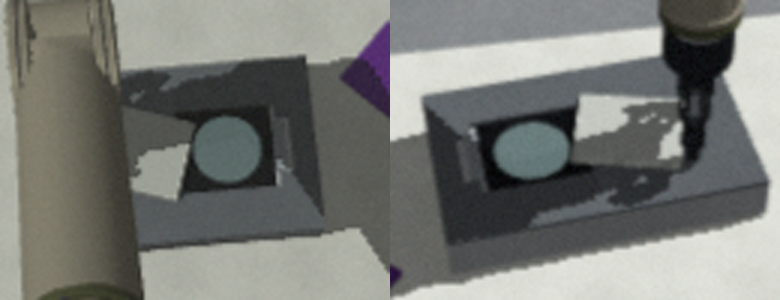

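The plate has been pushed about 38 mm. In the right panel its leading edge runs from (582,95) to (573,160), past the lip, and the fingers stay against the trailing edge. I'll measure it by colour, since plate and deck differ in hue even in shadow.

```bash
cat >> h.py <<'E'
Tt,Ts=(np.load("poly.npz")[k] for k in("Tt","Ts"))
def inner(c,poly):
    m=np.zeros(c["pixels"].shape[:2],np.uint8);cv2.fillPoly(m,[np.int32(poly)],1)
    return dict(pixels=c["pixels"]*m[:,:,None],intrinsics=c["intrinsics"],extrinsics=c["extrinsics"])
def glass(m): # warm tint, not dark
    m=cv2.GaussianBlur(m.astype(np.float32),(0,0),3);return (m.max(2)>70)&(m[:,:,0]-m[:,:,2]>-1)
O=np.array([.5662,.0253]);YAW=.084  # scene-view base estimate at deck height
ex=np.array([np.cos(YAW),np.sin(YAW)]);ey=np.array([-ex[1],ex[0]])
def loc(P): d=P[:,:2]-O;return np.c_[d@ex,d@ey]*1000
E
python3 - <<'E'
from h import *
for n,p in(("scene0",Ts),("scene5",Ts),("top0",Tt),("top5",Tt)):
    c=load(n);q=quad(inner(c,p),glass,SB if n[0]=="s" else TB);print(n,q.round(1).tolist());L=loc(ray(c,q,.068));print(L.round(1).tolist(),[(np.degrees(np.arctan2(*(L[i]-L[i-1])[::-1]))).round(1) for i in range(4)])
c=load("scene5")["pixels"].astype(int);print((c[...,0]-c[...,2])[205:232:3,236:292:3])
E
```

```text
scene0 [[249.0, 206.8], [283.6, 208.9], [283.2, 231.5], [246.3, 229.2]]
[[-46.8, 38.0], [-9.2, 150.2], [88.3, 119.2], [50.8, 5.9]] [np.float64(161.8), np.float64(71.4), np.float64(-17.7), np.float64(-108.3)]
scene5 [[236.7, 206.2], [272.7, 208.4], [271.8, 230.9], [235.4, 228.6]]
[[-59.6, -2.5], [-20.5, 114.7], [76.9, 84.1], [39.8, -27.8]] [np.float64(165.7), np.float64(71.6), np.float64(-17.4), np.float64(-108.3)]
top0 [[222.5, 135.6], [255.0, 142.8], [248.6, 169.6], [215.8, 161.8]]
[[83.1, 124.9], [45.6, 8.0], [-52.3, 40.0], [-13.5, 156.8]] [np.float64(-18.3), np.float64(-107.8), np.float64(161.9), np.float64(71.6)]
top5 [[208.7, 131.5], [233.1, 129.9], [237.8, 185.8], [213.4, 188.8]]
[[103.0, 174.7], [101.4, 84.4], [-108.8, 83.9], [-112.0, 172.6]] [np.float64(0.6), np.float64(-91.0), np.float64(-179.9), np.float64(92.0)]
[[ -7  -8  -7  -6  -7  -9 -10 -11 -10  -9 -11 -10  -2  -3  -2  -2  -9  -8
    5]
 [-13   1   2   1   2   0   1   1   1   1   0   1  -5  -8  -6  -6 -10  -9
    4]
 [ -4   2   2   2   4   1   2   1   0   1   1   1  -4  -5  -5  -5 -10 -13
   -2]
 [ -1   3   5   4   6   3   2   1   1   3   3   1  -2  -3  -3  -9 -11  -9
   -9]
 [ -1   3   3   5   4   2   2   2   2   2   1   2   0  -5  -2 -10  -8 -10
  -10]
 [  0   4   0   3   0  -1  -2   0   1   2  -2   1   0  -1 -10 -10  -9  -9
   -7]
 [  1   3  -1   1   2   2   0   3   5  -2   3   2   1  -4  -5 -12  -8  -7
   -9]
 [  0   1   1   2   2   2   2   2   1   0   1   4  -1   0  -9 -11  -7  -8
   -9]
 [ -1   0   1   0  -1   1   1   2   2   2   0   1  -4  -3  -8 -10 -10 -11
   -8]]
```

The colour mask works. The plate is now near local (6, 45), yaw −18°. I'll turn it square on an arc that follows its own heading.

Emit:
arm_command(series="0.3 -0.01 -0.0062 0 -0.0114;0.3 -0.01 -0.0062 0 -0.0114;0.3 -0.01 -0.0062 0 -0.0114;0.3 -0.01 -0.0062 0 -0.0114;0.3 -0.01 -0.0062 0 -0.0114;0.3 -0.01 -0.0062 0 -0.0114;0.3 -0.01 -0.0062 0 -0.0114;0.3 -0.01 -0.0062 0 -0.0114;0.3 -0.01 -0.0062 0 -0.0114;0.3 0 0 0 0")

```text
clock: 20.6
position: [0.5587, 0.1059, 0.0517]
ee_rot: [0.677, 0.736, -0.0, -0.0]
ft_force: [0.1, 0.4, -0.8]
grip_width: 0.699
grasp_force: 0.0
```

```bash
python3 snap.py 6
cat > ms.py <<'E'
import sys
from h import *
c=load("scene"+sys.argv[1]);q=quad(inner(c,Ts),glass,SB);L=loc(ray(c,q,.068))
print(q.round(1).tolist(),L.round(1).tolist(),"centre",(L.mean(0)+[-3.1,2.5]).round(1),[(np.degrees(np.arctan2(*(L[i]-L[i-1])[::-1]))).round(1) for i in range(4)])
E
python3 ms.py 6
```

```text
[[222.3, 211.0], [257.1, 205.8], [265.4, 226.7], [230.2, 233.2]] [[-48.5, -54.8], [-45.2, 66.1], [54.6, 68.9], [55.0, -48.2]] centre [ 0.9 10.5] [np.float64(-176.3), np.float64(88.4), np.float64(1.6), np.float64(-89.8)]
```

```bash
cat > side.py <<'E'
import sys
from h import *
def edges(c,f,u0,u1,v0,v1,z):
    im=cv2.resize(c["pixels"][v0:v1,u0:u1],None,fx=F,fy=F,interpolation=cv2.INTER_CUBIC)
    m=f(im.astype(int)).astype(np.uint8);m=cv2.morphologyEx(m,cv2.MORPH_OPEN,np.ones((9,9)))
    n,l,st,_=cv2.connectedComponentsWithStats(m);m=l==1+np.argmax(st[1:,4]);T=[];B=[]
    for x in range(3*F//2,m.shape[1]-3*F//2):
        r=np.flatnonzero(m[:,x])
        if len(r): T.append((x,r[0]-.5));B.append((x,r[-1]+.5))
    out=[]
    for p in(T,B):
        p=(np.array(p)+.5)/F-.5+[u0,v0];w=ray(c,p,z)[:,:2];k=np.polyfit(w[:,1],w[:,0],1)
        k=np.polyfit(w[abs(np.polyval(k,w[:,1])-w[:,0])<.003].T[1],w[abs(np.polyval(k,w[:,1])-w[:,0])<.003].T[0],1);out.append((k,w[:,1].min(),w[:,1].max()))
    return out
if __name__=="__main__":
    n=sys.argv[1];a,b=int(sys.argv[2]),int(sys.argv[3]);t0=load("top0");t=load("top"+n)
    R=edges(t0,lambda m:m.max(2)<85-0*m[...,0],262,267,135,176,.06) if 0 else edges(t0,lambda m:(m.max(2)<72)|((m[...,1]-m[...,0])>12),262,290,135,176,.06)
    P=edges(t,glass,a,b,130,182,.068)
    for y in(-.06,-.02,.02,.06):
        r=[np.polyval(k[0],y) for k in R];p=[np.polyval(k[0],y) for k in P];print(y,"recess w",round(1e3*(r[0]-r[1]),1),"plate w",round(1e3*(p[0]-p[1]),1),"plate-recess centre mm",round(500*(sum(p)-sum(r)),1))
    for nm,S in(("rec",R),("plate",P)):print(nm,[(np.degrees(np.arctan(-k[0][0])).round(2),np.round(k[1:],3).tolist()) for k in S])
E
python3 side.py 6 258 270
python3 - <<'E'
from h import *
c=load("top6")["pixels"].astype(int);print((c[...,0]-c[...,2])[136:178:3,246:280:2]);print(c.max(2)[136:178:3,246:280:2])
E
```

```text
-0.06 recess w 105.5 plate w 106.2 plate-recess centre mm -6.1
-0.02 recess w 105.5 plate w 104.1 plate-recess centre mm -3.3
0.02 recess w 105.4 plate w 102.1 plate-recess centre mm -0.6
0.06 recess w 105.4 plate w 100.0 plate-recess centre mm 2.2
rec [(np.float64(4.83), [-0.086, 0.007]), (np.float64(4.75), [-0.084, 0.008])]
plate [(np.float64(2.34), [-0.011, 0.022]), (np.float64(-0.64), [-0.01, 0.022])]
[[ 18   9  24   0  -4   1  -3  -4  -6  -5  -5  -4  -5  -5  -5  -5  -6]
 [ 10   4  20   5  -1  -3  -4  -5  -4  -5  -6  -3  -1  -2   1  -2  -4]
 [ 10   9  12   3  -1   3   3   1   3   1   4   3   4  -2   0   0   0]
 [ 10   7  10   5   4   4   5   4   4   4   4   3   3 -12 -13 -10 -12]
 [  9  11  11   6   4   3   5   0   5   2   3   6   3 -13 -12 -14 -13]
 [  9   9   9   8   2   5   2   2   3   2   3   4   4 -11 -13 -13 -11]
 [ 13   6   8   9   3   3   5   0   4   3   2   3   5  -8 -15 -12 -14]
 [ 12   6   8   8   4   3   2   5   2   4   5   3   5  -5 -11 -11 -11]
 [ 10   7   9   7   4   2   3   3   6   1   5   6   6  -3 -10 -11 -13]
 [ 10   9   8   9   6   4   3   6   8   6   6   4   
[... 598 characters left out ...]
 59  67  87  83  84  83  85  81  80  83  82  96  99 102 103]
 [ 72  64  60  62  84  83  83  82  83  81  82  82  86  97 100  98 104]
 [ 76  61  59  57  83  82  85  86  83  85  83  85  84  96  99 101 102]
 [ 74  67  63  63  81  83  82  83  81  83  83  83  82  87 104 101 101]
 [ 74  65  62  58  78  84  81  84  82  82 143 141 140 118 102 104 106]
 [ 74  66  60  56  65  82  84 143 157 155 158 158 157 171 103 104 108]
 [ 80  69  63  58  59  85  84 158 157 156 157 156 158 160  41  43  38]
 [ 81  71  63  59  61  63  63  57  55  80  80  81  80  83  89  90  91]
 [ 82  73  63  58  60  85  90  91  90  87  91  90  88  88  90  90  88]
 [ 79  74  66  61  60  73  88  91  90  91  89  89  89  91  87  88  90]]
```

Emit:
arm_command(series="0.3 0.02 0 0 0;0.3 0 0 -0.1 0;0.3 0 0 -0.1 0;0.3 0 0 -0.1 0;0.3 0.1 0 0 0;0.3 0.1 0 0 0;0.3 0.1 0 0 0;0.3 0.1 0 0 0;0.3 0.1 0 0 0;0.3 0.1 0 0 0")

```text
clock: 21.95
position: [0.5374, 0.3556, 0.1716]
ee_rot: [0.676, 0.736, -0.0, -0.0]
ft_force: [0.1, -0.3, 0.0]
grip_width: 0.697
grasp_force: 0.0
```

```bash
python3 snap.py 7;sed -i 's/m.max(2)>70/m.max(2)>60/' h.py; python3 side.py 7 240 271;python3 ms.py 7
python3 - <<'E'
from h import *
c=load("top7")["pixels"].astype(int);print(c.max(2)[136:178:3,228:280:3])
E
```

```text
-0.06 recess w 105.5 plate w 103.8 plate-recess centre mm 0.2
-0.02 recess w 105.5 plate w 103.8 plate-recess centre mm -0.3
0.02 recess w 105.4 plate w 103.8 plate-recess centre mm -0.8
0.06 recess w 105.4 plate w 103.8 plate-recess centre mm -1.2
rec [(np.float64(4.83), [-0.086, 0.007]), (np.float64(4.75), [-0.084, 0.008])]
plate [(np.float64(5.47), [-0.014, 0.088]), (np.float64(5.45), [-0.013, 0.088])]
[[223.4, 211.3], [256.5, 205.2], [265.4, 226.7], [229.9, 233.3]] [[-46.3, -51.5], [-48.5, 64.9], [54.7, 68.8], [55.1, -49.0]] centre [ 0.7 10.8] [np.float64(-178.6), np.float64(91.1), np.float64(2.1), np.float64(-89.8)]
[[ 92  90  94  93  88  75  53  58  54  58  52  51  53  51  55  54  51  52]
 [ 68  55  58  53  53  57  54  53  56  56  53  52  51  49  54  52  51  52]
 [ 51  55  54  52  53  54  52  51  60  77  76  77  79  80  75  32  32  30]
 [ 52  52  54  52  85  83  85  85  84  83  84  83  83  86  87 100 101  98]
 [ 56  53  53  52  86  82  81  85  82  82  86  83  84  85  83 102 102 100]
 [ 52  53  57  53  85  86  83  86  87  84  87  81  86  82  85  99 101 102]
 [ 52  54  52  51  91  85  82  83  82  83  83  84  83  83  83 101 100 102]
 [ 52  55  54  51  82  85  86  84  85  82  83  82  81  84  85 100 101 104]
 [ 54  52  54  81 150 160 146  85  82  87  85  87  84  85  83  99 101 105]
 [ 90  90  91  93 143 157 157 156  86  84  83  85  83  82  85 102 104 104]
 [ 90  90  89  88 138 157 159 158 160  85  83  83  87  84  83  49  42  28]
 [ 92  92  89  91 117 162 153 133 105 107 109  67  81  51  51  55  51  52]
 [ 92  89  91  90  94  94  93  91  90  91  90  91  90  90  51  53  51  52]
 [ 92  91  91  90  95  92  92  93  90  90  90  92  90  89  87  62  52  51]]
```

The fit is good: yaw is off by 0.6° and the leading edge is centred to about 0.3 mm. I'll return and push straight.

Emit:
arm_command(series="0.3 -0.1 0 0 0;0.3 -0.1 0 0 0;0.3 -0.1 0 0 0;0.3 -0.1 0 0 0;0.3 -0.1 0 0 0;0.3 -0.1 0 0 0;0.3 0 0 0.1 0;0.3 0 0 0.1 0;0.3 0 0 0.1 0;0.3 -0.02 0 0 0")

```text
clock: 23.3
position: [0.5592, 0.1073, 0.0511]
ee_rot: [0.676, 0.737, 0.0, 0.0]
ft_force: [-0.6, -1.0, -0.2]
grip_width: 0.698
grasp_force: 0.0
```

Emit:
arm_command(series="0.3 -0.01 0 0 0;0.3 -0.018 0 0 0;0.3 -0.018 0 0 0;0.3 -0.018 0 0 0;0.3 -0.018 0 0 0;0.3 -0.018 0 0 0;0.3 -0.018 0 0 0;0.3 -0.018 0 0 0;0.3 -0.018 0 0 0;0.3 -0.01 0 0 0")

```text
clock: 24.55
position: [0.5644, 0.0404, 0.0516]
ee_rot: [0.677, 0.736, -0.0, -0.0]
ft_force: [0.4, 1.2, -0.7]
grip_width: 0.698
grasp_force: 0.6
```

```bash
python3 snap.py 8;python3 ms.py 8; python3 -c "
from workcell import manip;o=manip.get_obs();print(o['position'],o['ft_force'])"
```

```text
[[203.4, 215.0], [238.9, 208.6], [245.6, 230.3], [209.5, 237.6]] [[-45.4, -119.8], [-46.7, 2.5], [54.7, 2.5], [57.8, -115.4]] centre [  2.  -55.1] [np.float64(-177.5), np.float64(90.6), np.float64(0.0), np.float64(-88.5)]
[0.56450927 0.04034487 0.05168719] [-0.75338712 -0.27969241  0.17649521]
```

Emit:
arm_command(series="0.3 -0.004 0 0 0;0.3 -0.004 0 0 0;0.3 -0.004 0 0 0;0.3 -0.004 0 0 0;0.3 -0.004 0 0 0;0.3 -0.004 0 0 0;0.3 -0.003 0 0 0;0.3 -0.002 0 0 0;0.3 0 0 0 0;0.3 0 0 0 0")

```text
clock: 25.9
position: [0.5654, 0.0298, 0.0517]
ee_rot: [0.677, 0.736, 0.0, -0.0]
ft_force: [-1.6, 4.0, -1.0]
grip_width: 0.703
grasp_force: 2.4
```

```bash
python3 snap.py 9;python3 ms.py 9
```

```text
[[201.2, 215.3], [236.1, 209.1], [242.3, 230.9], [206.0, 238.1]] [[-45.6, -127.2], [-46.7, -7.4], [54.8, -8.2], [57.1, -126.6]] centre [  1.8 -64.9] [np.float64(-179.7), np.float64(90.5), np.float64(-0.4), np.float64(-88.9)]
```

View pics/c9.png

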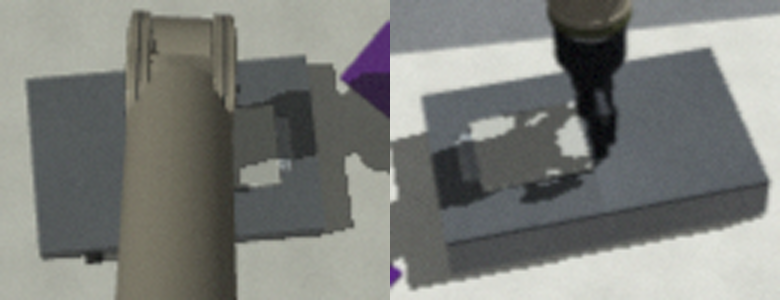

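The plate lies in the recess against the jaw in both panels, with the fingers still at the trailing edge. About 4 N shows the jaw is compressed. I'll push a little farther so the edge clears the lip.

Emit:
arm_command(series="0.3 -0.002 0 0 0;0.3 -0.002 0 0 0;0.3 -0.002 0 0 0;0.3 -0.001 0 0 0;0.3 0 0 0 0;0.3 0 0 0 0;0.3 0 0 0 0;0.3 0 0 0 0;0.3 0 0 0 0;0.3 0 0 0 0")

```text
clock: 27.25
position: [0.5653, 0.0289, 0.0515]
ee_rot: [0.676, 0.737, 0.0, -0.001]
ft_force: [-2.6, 11.4, -0.5]
grip_width: 0.702
grasp_force: 5.4
```

Emit:
arm_command(series="0.3 0.026 0 0 0;0.3 0 0 -0.1 0;0.3 0 0 -0.1 0;0.3 0 0 -0.1 0;0.3 0.15 0 0 0;0.3 0.15 0 0 0;0.3 0.15 0 0 0;0.3 0.15 0 0 0;0.3 0.12 0 0 0;0.3 0 0 0 0")

```text
clock: 28.5
position: [0.5393, 0.3283, 0.1711]
ee_rot: [0.675, 0.738, 0.0, -0.0]
ft_force: [-1.2, -0.4, -0.4]
grip_width: 0.7
grasp_force: 0.0
```

```bash
python3 snap.py A;python3 ms.py A; python3 side.py A 260 290
python3 - <<'E'
from h import *
t,s=load("topA"),load("sceneA")
a=cv2.resize(t["pixels"][130:180,250:310],(396,330),interpolation=cv2.INTER_CUBIC);b=cv2.resize(s["pixels"][200:245,190:250],(396,297),interpolation=cv2.INTER_CUBIC)
b=cv2.copyMakeBorder(b,0,33,0,0,cv2.BORDER_CONSTANT);cv2.imwrite("pics/last.png",np.hstack([a,b])[:,:,::-1])
qt=quad(inner(t,Tt),glass,(255,130,305,185));qs=quad(inner(s,Ts),glass,SB)
P=ray(t,qt,.063);Q=ray(s,qs,.063)
for i,p in enumerate(P):
    j=np.argmin(np.linalg.norm(Q-p,axis=1));print(qt[i].round(1),qs[j].round(1),loc(two(t,qt[i],s,qs[j])[None]).round(1),two(t,qt[i],s,qs[j])[2].round(4))
E
```

```text
[[202.0, 215.0], [235.7, 209.1], [243.2, 230.8], [206.3, 238.6]] [[-46.2, -124.3], [-46.8, -8.8], [55.0, -5.4], [59.5, -126.0]] centre [  2.3 -63.6] [np.float64(179.1), np.float64(90.3), np.float64(1.9), np.float64(-87.9)]
-0.06 recess w 105.5 plate w 102.9 plate-recess centre mm -2.4
-0.02 recess w 105.5 plate w 103.2 plate-recess centre mm -2.2
0.02 recess w 105.4 plate w 103.5 plate-recess centre mm -1.9
0.06 recess w 105.4 plate w 103.8 plate-recess centre mm -1.7
rec [(np.float64(4.83), [-0.086, 0.007]), (np.float64(4.75), [-0.084, 0.008])]
plate [(np.float64(4.24), [-0.085, 0.014]), (np.float64(4.66), [-0.083, 0.015])]
[257.6 141.8] [243.2 230.8] [[50.1 -3.3]] 0.0621
[290.8 139.5] [206.3 238.6] [[  50.1 -126.1]] 0.0573
[293.1 166.7] [202. 215.] [[ -53.7 -124.1]] 0.0603
[260.4 168.9] [235.7 209.1] [[-52.4  -5.6]] 0.0617
```

View pics/last.png

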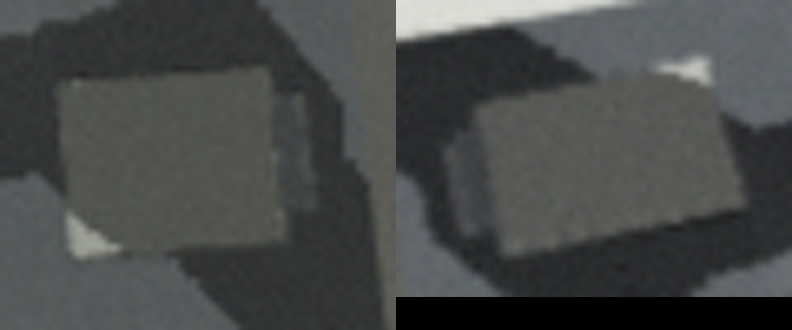

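Top panel: the plate lies in the recess against the jaw and stayed there after release. Its corners run from (60,85) to (288,240). Its heights look near-seated, with the +x trailing corner perhaps high, so I'll press the trailing edge gently from above.

Emit:
arm_command(series="0.3 -0.134 0 0 0;0.3 -0.134 0 0 0;0.3 -0.134 0 0 0;0.3 -0.134 0 0 0;0.3 -0.134 0 0 0;0.3 -0.134 -0.004 0 0;0.3 0 0 0.1 0;0.3 0 0 0.1 0;0.3 0 0 0.05 0;0.3 0 0 0.01 0")

```text
clock: 29.85
position: [0.565, 0.0013, 0.0669]
ee_rot: [0.678, 0.735, -0.001, -0.0]
ft_force: [-0.2, -0.7, 0.8]
grip_width: 0.696
grasp_force: 0.0
```

Emit:
arm_command(series="0.3 0 0 0.003 0;0.3 0 0 0.003 0;0.3 0 0 0.002 0;0.3 0 0 0.002 0;0.3 0 0 0.002 0;0.3 0 0 0.002 0;0.3 0 0 0.002 0;0.3 0 0 0 0;0.3 0 0 0 0;0.3 0 0 0 0")

```text
clock: 31.1
position: [0.5661, 0.0035, 0.0613]
ee_rot: [0.677, 0.736, 0.0, -0.0]
ft_force: [-0.0, -0.4, -0.5]
grip_width: 0.697
grasp_force: 0.0
```

Emit:
arm_command(series="0.3 0 0 0.002 0;0.3 0 0 0.002 0;0.3 0 0 0.002 0;0.3 0 0 0.002 0;0.3 0 0 0.002 0;0.3 0 0 0.001 0;0.3 0 0 0.001 0;0.3 0 0 0 0;0.3 0 0 0 0;0.3 0 0 0 0")

```text
clock: 32.35
position: [0.5661, 0.0035, 0.0565]
ee_rot: [0.677, 0.736, 0.0, -0.0]
ft_force: [-0.9, 0.3, 0.1]
grip_width: 0.7
grasp_force: 0.0
```

Emit:
arm_command(series="0.3 0 0 0.001 0;0.3 0 0 0.001 0;0.3 0 0 0.001 0;0.3 0 0 0.001 0;0.3 0 0 0.001 0;0.3 0 0 0.001 0;0.3 0 0 0 0;0.3 0 0 0 0;0.3 0 0 0 0;0.3 0 0 0 0")

```text
clock: 33.6
position: [0.566, 0.0035, 0.0541]
ee_rot: [0.677, 0.736, 0.0, -0.0]
ft_force: [-0.4, -1.1, 0.2]
grip_width: 0.702
grasp_force: 0.0
```

Emit:
arm_command(series="0.3 0 0 0.001 0;0.3 0 0 0.001 0;0.3 0 0 0.001 0;0.3 0 0 0 0;0.3 0 0 0 0;0.3 0 0 0 0;0.3 0 0 0 0;0.3 0 0 0 0;0.3 0 0 0 0;0.3 0 0 0 0")

```text
clock: 34.85
position: [0.5661, 0.0035, 0.0529]
ee_rot: [0.677, 0.736, 0.0, -0.0]
ft_force: [-0.2, 0.2, 0.2]
grip_width: 0.701
grasp_force: 0.2
```

Emit:
arm_command(series="0.3 0 0 0.001 0;0.3 0 0 0.001 0;0.3 0 0 0.001 0;0.3 0 0 0.001 0;0.3 0 0 0 0;0.3 0 0 0 0;0.3 0 0 0 0;0.3 0 0 0 0;0.3 0 0 0 0;0.3 0 0 0 0")

```text
clock: 36.1
position: [0.5661, 0.0036, 0.0525]
ee_rot: [0.677, 0.736, 0.0, -0.0]
ft_force: [-5.6, 0.4, 15.9]
grip_width: 0.701
grasp_force: 7.8
```

Contact came 3 mm above deck level and held firm, so the trailing edge is seated. I'll retract and check.

Emit:
arm_command(series="0.3 0 0 -0.02 0;0.3 0 0 -0.1 0;0.3 0 0 -0.1 0;0.3 0 0 -0.1 0;0.3 0.14 0 0 0;0.3 0.14 0 0 0;0.3 0.14 0 0 0;0.3 0.14 0 0 0;0.3 0.14 0 0 0;0.3 0.14 0 0 0")

```text
clock: 37.35
position: [0.5374, 0.3401, 0.1795]
ee_rot: [0.677, 0.736, 0.0, 0.0]
ft_force: [-0.4, 0.3, 0.3]
grip_width: 0.697
grasp_force: 0.0
```

```bash
python3 snap.py B
python3 - <<'E'
from h import *
from side import edges
for n in"AB":
  t,s=load("top"+n),load("scene"+n)
  qt=quad(inner(t,Tt),glass,(255,130,305,185));O[:]=[.5645,.0258];L=loc(ray(t,qt,.063));print(n,"top",L.round(1).tolist(),L.mean(0).round(1),[(np.degrees(np.arctan2(*(L[i]-L[i-1])[::-1]))).round(1) for i in range(4)])
  qs=quad(inner(s,Ts),glass,SB)
  P=ray(t,qt,.063);Q=ray(s,qs,.063)
  print([two(t,qt[i],s,qs[np.argmin(np.linalg.norm(Q-p,axis=1))])[2].round(4) for i,p in enumerate(P)])
E
python3 side.py B 260 290|head -4
```

```text
A top [[51.7, -2.8], [50.1, -126.6], [-52.6, -124.5], [-50.6, -4.1]] [ -0.3 -64.5] [np.float64(0.8), np.float64(-90.7), np.float64(178.9), np.float64(89.1)]
[np.float64(0.0621), np.float64(0.0573), np.float64(0.0603), np.float64(0.0617)]
B top [[49.3, -2.6], [49.8, -123.7], [-52.6, -125.0], [-51.5, -3.7]] [ -1.3 -63.8] [np.float64(0.6), np.float64(-89.8), np.float64(-179.3), np.float64(89.5)]
[np.float64(0.0572), np.float64(0.057), np.float64(0.0608), np.float64(0.0558)]
-0.06 recess w 105.5 plate w 102.7 plate-recess centre mm -3.2
-0.02 recess w 105.5 plate w 102.2 plate-recess centre mm -3.3
0.02 recess w 105.4 plate w 101.6 plate-recess centre mm -3.4
0.06 recess w 105.4 plate w 101.1 plate-recess centre mm -3.5
```

```bash
python3 -c "
from workcell import manip;print(manip.hand_in())"
```

```text
the job is handed in; nothing more can be done
None
```

I handed the job in at about 37 s: by my measurements the white plate is seated flat in its recess behind the lip and against the jaw. The hand-in call returned no verdict, so I can't confirm it passed; I did not measure the jaw's travel, or the bystanders afterwards.

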